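# Close the drip well of the coffee bar

### The arm

A 6-joint arm with a two-finger parallel gripper is mounted at the origin on the work surface. World frame = base frame: x ahead of the robot, y to its left, z up, the work surface at z = 0. Lengths are in m, angles in rad, forces in N, time in s.
With the tool pointing down it reaches from about 0.35 to 0.775 m from the base axis. Payload 5.5 kg.
Tool frame: the origin (TCP) lies at the very end of the fingers, on their centre line; the grasp point (between the pads) lies 19 mm behind it; z points along the fingers, y is the line along which they close (so a half turn about z gives the same grasp; the last joint's range is limited). The gripper opens to 85 mm and grips with 20 to 120 N. Pads are 22 mm wide; open, the fingers measure 114 mm over their backs; the gripper's body (76 mm by 85 mm) begins 54 mm behind the grasp point. The pads swing forward as they close: fully open they stand 13 mm farther back than shut.
Start: joints at [-1.266, 0.313, 0.046, 1.304, 0, 1.431], TCP at [0.247, -0.519, 0.21] pointing down, gripper open.
Joint ranges: [-2.76, 2.76], [-0.86, 1.69], [-1.03, 1.26], [-2.2, 2.34], [-1.47, 1.5], [-3.14, 3.14]. Speed limits (rad/s): [2.57, 2.57, 3.14, 3.14, 3.14, 3.14].

### API

Orientations are given as a unit quaternion [w, x, y, z].
In Python, from workcell import env, cams, ticket, spotter gives the robot as it stands.
- The arm moves only by the tool jog_arm, never from a script. Its argument "increments" is a list that holds one entry, the list of rows, each a list of 7 numbers: the shift along the tool's x, y, z in units of 0.25 m (1.0 is 0.25 m), then the turn, a rotation vector about the tool's x, y, z in units of 180 degrees (1.0 is 180 degrees), then the closure in counts, from 0 (fully open) to 255 (shut). A call has 1 to 20 rows; each row shifts and turns the commanded pose from where the row before left it, along the tool's axes as they then stand; what a row does not reach is not made up. A row lasts 1/10 s, in which the tool goes at most 50 mm and 8.59 degrees, less where a joint would pass 70% of its speed; a pose out of reach is approached as far as the arm can. A call with a number of a shift or a turn outside -1 to 1 is refused whole. A call with a gripper value outside its range is refused whole. The fingers move at their own pace and stop on an object; "force" is the grip in N (left out, the last holds). Time passes only in rows, so rows that do not move let the fingers close. It gives the time, the measured TCP pose, the force, the opening and the grip force at its end, in the units of the state.
- env.get_state(): the state, without advancing time (a new reading comes with each control period).
- cams.read_camera(name): name is "scene" or "side" or "wrist"; returns a dict with "pixels" (420x560x3 uint8, red, green, blue), "fx", "fy", "cx", "cy" (pixels), "k1" (the pictures are not rectified: a ray, as slopes to the right and down, at radius r is drawn at 1 + k1 r^2 times it, then the intrinsics apply), "xyz" and "attitude" of the camera in the world; the wrist camera has in their place "mount" (4x4, takes a point from camera to tool coordinates, whose origin is the TCP and whose axes are the flange's). Camera axes: x right, y down, z forward; pixel columns grow to the right and rows downward; lengths in m; the calibration is good to about 2 mm. A picture is of the moment at which its call begins: read the wrist's pose just before it. There is no depth.
- ticket.hand_in(): hands the job in; it is judged then, once.
Trained networks look in the newest picture that a camera, given by its name, has taken for a name from the list of things; names that differ only in an ending like _2 or _b are one class to them, and where a whole thing is asked for, a point or a joint stands for the part that bears it (a point fixed in the world has none). Each returns a list of dicts, best first, with "conf" (0 to 1); they miss things now and then, are a little off and sometimes report something else, mostly with a low value. They report only what shows in the picture. A call takes as long as a camera call. They do not tell look-alikes from the thing itself.
- spotter.find_in(target, camera): "uv" ([column, row] in pixels, amid what is visible of it).
- spotter.cut_out(target, camera): "region" (420x560 bool, what is visible of it) and "uv" ([column, row] in pixels, amid what is visible of it).
- spotter.landmark_of(target, camera): "uv" ([column, row] in pixels: a listed point, or the origin of a listed thing).
The state is a dict: "clock": time; "joint_pos": joint angles; "qvel": joint speeds; "tau": joint torques, N m; "tcp_pos": TCP position; "orientation": TCP orientation; "wrist_force": force on the tool from outside, world axes, zero at the start; "ft_torque": the same for the moment, N m; "finger_gap": finger opening in m; "grip_force": force on a finger pad.
Only numpy, scipy, OpenCV 4.12 (cv2) and the standard library are available. Lean on these libraries where they do the work, as an engineer would, in place of code of your own. Each camera call takes 0.05 s, during which the arm holds its last target. There are 200 camera calls.

### The job

Close up the drip well for the night. First take the cup that was left in the well and set it down upright in the middle of the round cork mat. Then take the cover plate from its sloping draining stand by its handle and lower it by hand over the two brass pins, either way round, until it lies flush on the rim of the well, and let go; do not drop or tip the cup, do not drop the plate, and leave the syrup bottle, milk pitcher and sugar jar where they stand.

Things in the scene. Friction and masses are not known exactly. Their poses are not given: they have to be found in the camera images.
- well: Fixed steel drip well, an open box 150 (x) x 200 (y) x 40 mm high, walls and floor 5 mm, black inside; stands left or right, yaw within 0.4 rad. Origin: centre of its underside on the worktop. A solid ledge at each end (|y| 65 to 95 mm), level with the rim, leaves an open middle 140 (x) x 130 (y) mm. A brass pin stands on each ledge at x = 0, y = +80 and -80 mm.
- seat (a point): Centre of the well's rim plane, 40 mm above the worktop; axes as the well. The cover's origin lies here when it is flush.
- tap (a point): Top of the rinse tap, part of the well on its far side: a 16 mm tube rising at x = +110 mm, y = 0 of the well (foot 32 mm across) to 196 mm above the worktop, its spout reaching from there to y = +70 mm.
- pin_a (a point): Tip of the brass pin at y = +80 mm of the well. Each pin is 8 mm across and rises 22 mm above the rim, its top 8 mm tapering to a 3 mm point.
- pin_b (a point): Tip of the other pin, at y = -80 mm of the well.
- cover: Loose metal plate 148 (x) x 196 (y) x 6 mm, about 0.45 kg, two through holes 11 mm across at x = 0, y = +80 and -80 mm. Origin: centre of underside; z out of its top. Black bridge handle on top: a bar along y, 12 mm wide (x), 80 mm long, 28 to 40 mm above the underside, on two posts 10 mm wide at y = +35 and -35 mm. At first it lies on the stand, sloping 35 degrees about its level y axis.
- handle (a point): Centre of the cover's handle bar, 34 mm above the cover's underside.
- stand: Fixed blue draining stand, foot 150 x 130 mm, with a board sloping 35 degrees: low edge with a 6 mm lip at its -x side (roughly towards the robot), high edge (about 110 mm up) at +x. Origin: centre of its foot on the worktop. Stands left or right, opposite the well, yaw within 0.4 rad.
- cup: Loose white ceramic cup without handle, 85 mm high, 60 mm across at the rim and narrower below, wall 4 mm, about 0.18 kg. Origin: centre of its underside; z up through the mouth. At the start it stands upright on the floor of the well, between the pins, up to 25 mm off centre in the well's x and y.
- mat: Fixed round cork mat, 110 mm across, 6 mm high, in front of the robot. Origin: centre of its underside on the worktop.
- syrup: Bystander: loose amber syrup bottle, 62 mm across, 240 mm high. Origin: centre of its underside.
- pitcher: Bystander: loose steel milk pitcher, 88 mm across, 105 mm high, with a wire handle reaching 70 mm from its axis at its own +x. Origin: centre of its underside.
- sugar: Bystander: loose glass sugar jar with a black lid, 72 mm across, 110 mm high. Origin: centre of its underside.
Not all that is in view belongs to the job. There is more than one size of the cover; the job needs the larger.

How it is judged:
On the way, in this order (a step that is already met when the one before it is completed fails the run):
1. the cup is brought down onto the cork mat while still held, upright and near its middle (horizontal distance between cup and mat below 0.025 m and z of cup in the frame of mat below 0.016 m and angle between cup's own z axis and vertical below 0.2 rad and contact force between the fingers and cup above 0.3 N), for 0.04 s.
2. the cup stands on the mat, let go (horizontal distance between cup and mat below 0.025 m and z of cup in the frame of mat below 0.01 m and angle between cup's own z axis and vertical below 0.08 rad and contact force between the fingers and cup below 0.05 N and linear speed of cup below 0.03 m/s), for 0.2 s.
3. the cover, still held, has been lowered over both pins to within 8 mm of the rim (horizontal distance between cover and seat below 0.008 m and z of cover in the frame of seat below 0.008 m and angle between the y axis of cover and the y axis of well, either way round below 0.08 rad and angle between cover's own z axis and vertical below 0.12 rad and contact force between the fingers and cover above 0.3 N), for 0.04 s.
At the end, for the whole second after the job is handed in: The cover, released and at rest, lies over both pins flush on the well (within 5 mm sideways, 3 mm in height, 0.03 rad level, 0.06 rad in line, either way round); the cup stands at rest on the mat, upright, within 25 mm of its middle; bottle, pitcher and jar upright within 20 mm of their start (horizontal distance between cover and seat below 0.005 m and z of cover in the frame of seat between -0.003 and 0.003 m and angle between cover's own z axis and vertical below 0.03 rad and angle between the y axis of cover and the y axis of well, either way round below 0.06 rad and horizontal distance between cup and mat below 0.025 m and z of cup in the frame of mat below 0.01 m and angle between cup's own z axis and vertical below 0.08 rad and contact force between the fingers and cover below 0.05 N and linear speed of each of cover, cup below 0.02 m/s and angle between each of syrup, pitcher, sugar's own z axis and vertical below 0.1 rad and distance of each of syrup, pitcher, sugar from where it was at the start of the episode below 0.02 m); the robot touches nothing.
It fails at once if the cup is tipped over (more than 0.7 rad) (angle between cup's own z axis and vertical above 0.7 rad).
It fails at once if the bottle, pitcher or jar is knocked over or pushed more than 20 mm (angle between any of syrup, pitcher, sugar's own z axis and vertical above 0.35 rad or distance of any of syrup, pitcher, sugar from where it was at the start of the episode above 0.02 m).
It also fails if it takes over 58 s, if anything falls off the work surface, if the arm or the gripper's body presses on something with over 40 N, if the wrist force passes 120 N, or if a joint passes its speed limit or range.

## Working session

There is one attempt and no reset: what is moved stays moved. The work goes in short steps, Python scripts to look and compute and a tool call to move; the robot and the scene stay as the last step left them, time stands still between calls to the robot, and variables do not carry over. Pictures are saved under pics/ and viewed, at most 10 in all, crops included, and the job is handed in when it is done.

Besides the shell and the picture viewer there is one more tool, called after "Request:" as name(argument=value, ...) on one line, values as JSON. jog_arm: Moves the arm, as the interface text tells. Shifts and turns lie within -1 to 1; 1 stands for 0.25 m of shift or 180 degrees of turn. Its arguments: {"type":"object","properties":{"increments":{"type":"array"},"force":{"type":"number"}},"required":["increments"]}

```bash
mkdir -p pics; ls; cat > h.py <<'E'
import numpy as np, cv2
from scipy.spatial.transform import Rotation as R
from workcell import env, cams, ticket, spotter
def q2R(q): return R.from_quat([q[1],q[2],q[3],q[0]]).as_matrix()
def cam(name):
    s=env.get_state(); c=cams.read_camera(name)
    if 'mount' in c:
        M=np.array(c['mount']); T=np.eye(4); T[:3,:3]=q2R(s['orientation']); T[:3,3]=s['tcp_pos']
        W=T@M; c['o']=W[:3,3]; c['R']=W[:3,:3]
    else:
        c['o']=np.array(c['xyz']); a=np.array(c['attitude']); c['R']=a if a.shape==(3,3) else q2R(a)
    return c
def ray(c,uv):
    d=np.array([(uv[0]-c['cx'])/c['fx'],(uv[1]-c['cy'])/c['fy']]); u=d.copy()
    for _ in range(20): u=d/(1+c['k1']*(u@u))
    v=c['R']@np.array([u[0],u[1],1]); return v/np.linalg.norm(v)
def atz(c,uv,z):
    v=ray(c,uv); return c['o']+v*(z-c['o'][2])/v[2]
def proj(c,P):
    p=(np.atleast_2d(P)-c['o'])@c['R']; u=p[:,:2]/p[:,2:]; u=u*(1+c['k1']*(u**2).sum(1,keepdims=True))
    return u*[c['fx'],c['fy']]+[c['cx'],c['cy']]
def tri(l):
    A=np.zeros((3,3));b=np.zeros(3)
    for c,uv in l:
        v=ray(c,uv);P=np.eye(3)-np.outer(v,v);A+=P;b+=P@c['o']
    x=np.linalg.solve(A,b); return x,[np.linalg.norm(np.cross(x-c['o'],ray(c,uv))) for c,uv in l]
def save(c,n,crop=None,sc=1):
    im=c['pixels'][:,:,::-1]
    if crop: im=im[crop[1]:crop[3],crop[0]:crop[2]]
    cv2.imwrite('pics/'+n,cv2.resize(im,None,fx=sc,fy=sc,interpolation=cv2.INTER_CUBIC))
E
python3 - <<'E'
from h import *
np.set_printoptions(precision=3,suppress=True)
s=env.get_state();print(s)
C={n:cam(n) for n in('scene','side')}
for n in C:print(n,C[n]['o'],C[n]['fx'],C[n]['k1'])
im=np.hstack([C[n]['pixels'] for n in C])[:,:,::-1]
cv2.imwrite('pics/a.png',cv2.resize(C['scene']['pixels'][:,:,::-1],(800,600)))
cv2.imwrite('pics/b.png',cv2.resize(C['side']['pixels'][:,:,::-1],(800,600)))
for t in 'well seat tap pin_a pin_b cover handle stand cup mat syrup pitcher sugar'.split():
  for n in C:
    print(t,n,[(np.round(d['uv'],1).tolist(),round(d['conf'],2)) for d in spotter.landmark_of(t,n)][:4])
E
```

```text
pics
{'clock': 0.0, 'joint_pos': array([-1.266,  0.314,  0.045,  1.304, -0.   ,  1.431]), 'qvel': array([-0.   , -0.001, -0.002, -0.   , -0.   , -0.001]), 'tau': array([  0.   , -48.063,  29.853,   0.02 ,  -0.   ,   0.   ]), 'tcp_pos': array([ 0.247, -0.519,  0.209]), 'orientation': array([-0.001,  0.975,  0.221, -0.   ]), 'wrist_force': array([ 0.632, -0.3  , -0.272]), 'ft_torque': array([-0.021,  0.03 ,  0.016]), 'grip_force': 0.0, 'finger_gap': 0.0858090023030144}
scene [ 1.167 -0.509  1.201] 532.4138852663413 -0.20858746904283026
side [0.456 0.767 0.769] 470.7507050808109 -0.1417634286902128
well scene [([186.6, 275.5], 0.98), ([289.3, 289.1], 0.48), ([330.7, 147.1], 0.46)]
well side [([310.8, 178.4], 0.74)]
seat scene [([186.4, 269.4], 0.74), ([211.2, 241.8], 0.63)]
seat side [([310.9, 164.5], 0.68), ([312.6, 176.7], 0.55)]
tap scene [([210.1, 265.6], 0.61)]
tap side [([311.7, 175.9], 0.64), ([263.2, 116.5], 0.62), ([310.2, 140.9], 0.19)]
pin_a scene [([210.4, 242.7], 0.91)]
pin_a side [([312.2, 174.3], 0.83), ([310.2, 142.0], 0.8)]
pin_b scene [([210.4, 242.7], 0.91)]
pin_b side [([312.2, 174.3], 0.83), ([310.2, 142.0], 0.8)]
cover scene [([333.0, 150.4], 0.93), ([400.2, 193.1], 0.75)]
cover side [([165.4, 335.3], 0.67), ([288.2, 316.6], 0.61)]
handle scene [([328.8, 136.7], 0.94), ([402.2, 197.8], 0.79)]
handle side [([169.5, 343.3], 0.74), ([294.1, 307.6], 0.59)]
stand scene [([332.7, 164.6], 0.69), ([207.0, 264.3], 0.3)]
stand side []
cup scene [([191.7, 281.3], 0.79)]
cup side [([301.5, 172.3], 0.57)]
mat scene [([263.1, 186.6], 0.75)]
mat side [([332.6, 261.7], 0.9)]
syrup scene [([358.8, 236.8], 0.57), ([263.4, 187.9], 0.22)]
syrup side [([195.5, 275.0], 0.88), ([266.6, 115.2], 0.45)]
pitcher scene [([304.0, 234.4], 0.59)]
pitcher side [([247.3, 245.4], 0.77)]
sugar scene [([291.7, 290.6], 0.93)]
sugar side [([221.4, 201.0], 0.96), ([267.3, 114.3], 0.18)]
```

View pics/a.png

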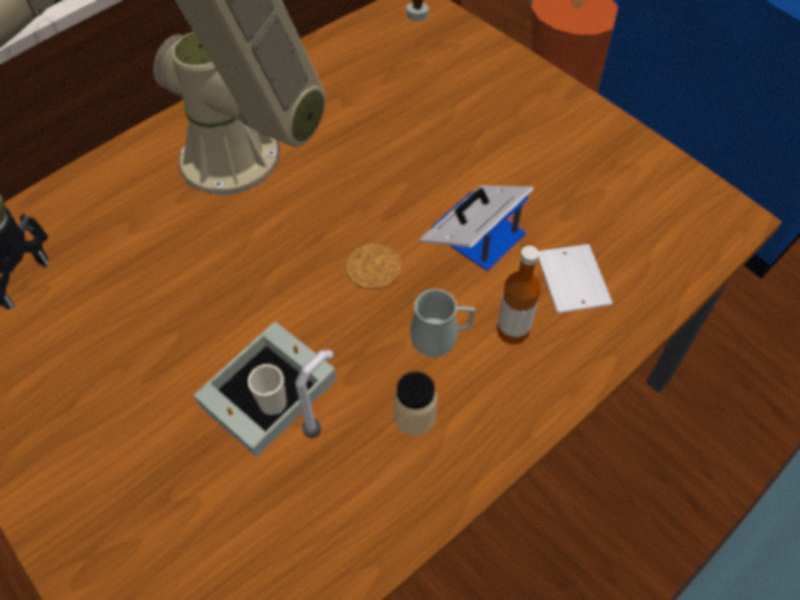

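View pics/b.png

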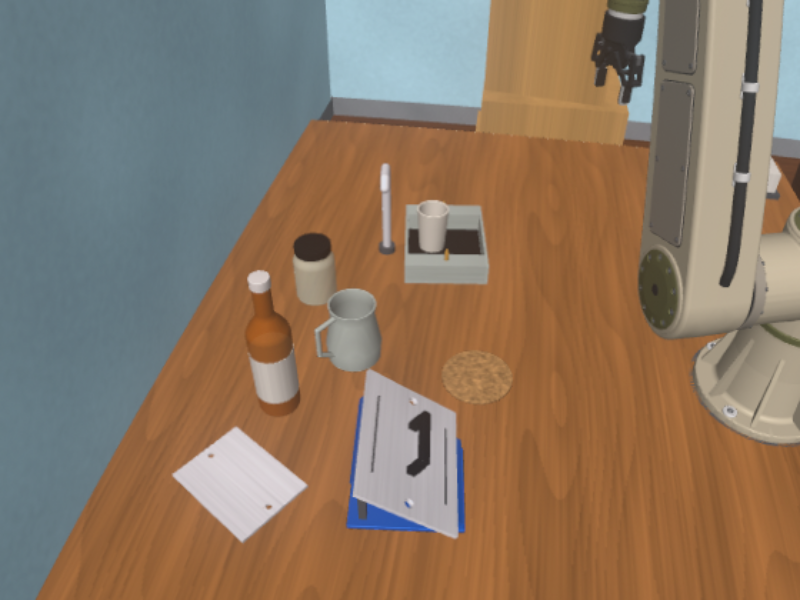

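Pictures (800-px coordinates): the scene view shows the well with the cup at (267,388), tap at (310,400), mat (374,265), the sloped plate with handle on the blue stand at (480,215), and a white handle-less plate flat on the table at (575,278). The side view shows the same: sloped cover (415,450), flat plate (240,482), mat (477,377), cup (432,226).

Candidates for the cover, in scene 560-px coordinates: the sloped plate on the stand with handle at (333,150), and the flat small plate at (400,193). By the description I choose the one on the stand.

```bash
python3 - <<'E'
from h import *
np.set_printoptions(precision=4,suppress=True)
C={n:cam(n) for n in('scene','side')}
for t in 'mat cover handle cup syrup pitcher sugar'.split():
  a=spotter.landmark_of(t,'scene');b=spotter.landmark_of(t,'side')
  if t in('cover','handle'):
    # handled plate: scene 333,150 ; side 290,315
    a=[min(a,key=lambda d:abs(d['uv'][0]-332))] if a else a; b=[min(b,key=lambda d:abs(d['uv'][0]-291))] if b else b
  print(t,*[tri([(C['scene'],a[0]['uv']),(C['side'],b[0]['uv'])]) if a and b else (len(a),len(b))])
print('mat z',atz(C['scene'],(263.1,186.6),0),atz(C['side'],(332.6,261.7),0))
k=.7
print('pins scene',atz(C['scene'],(295*k,349*k),.062),atz(C['scene'],(230*k,411*k),.062),'side',atz(C['side'],(446*k,253*k),.062))
print('corners',[atz(C['scene'],(u*k,v*k),.04) for u,v in[(197,394),(277,324),(335,372),(257,440)]])
print('side corners',[atz(C['side'],(u*k,v*k),.04) for u,v in[(405,206),(481,206),(488,265),(405,265)]])
for t in('cup',):
  for n in C:
    r=spotter.cut_out(t,n)[0]['region'];ys,xs=np.nonzero(r);print(t,n,xs.min(),xs.max(),ys.min(),ys.max())
w=cam('wrist');print(w['mount'],w['fx'],w['o']);
for n,b in(('scene',(280,115,450,230)),('side',(100,230,360,400))):
  im=C[n]['pixels'][b[1]:b[3],b[0]:b[2],::-1]; cv2.imwrite('pics/c_%s.png'%n,cv2.resize(im,None,fx=3,fy=3,interpolation=cv2.INTER_CUBIC))
E
```

```text
mat (array([0.4514, 0.042 , 0.0016]), [np.float64(0.0017405442473668665), np.float64(0.001740544247366639)])
cover (array([0.5255, 0.2456, 0.0702]), [np.float64(0.00013652037222323024), np.float64(0.00013652037222323168)])
handle (array([0.6318, 0.2567, 0.0405]), [np.float64(0.11991857069336903), np.float64(0.11991857069336886)])
cup (array([ 0.4731, -0.1699, -0.3689]), [np.float64(0.09181726678730764), np.float64(0.0918172667873075)])
syrup (array([ 0.7417,  0.1407, -0.0003]), [np.float64(0.005947001680635472), np.float64(0.005947001680635424)])
pitcher (array([0.6551, 0.0276, 0.0017]), [np.float64(0.0013202540753855492), np.float64(0.0013202540753853636)])
sugar (0, 2)
mat z [0.4576 0.0488 0.    ] [0.455  0.0374 0.    ]
pins scene [ 0.537 -0.202  0.062] [ 0.5609 -0.3576  0.062 ] side [ 0.5282 -0.1855  0.062 ]
corners [array([ 0.4842, -0.3804,  0.04  ]), array([ 0.4608, -0.1889,  0.04  ]), array([ 0.6083, -0.1716,  0.04  ]), array([ 0.6232, -0.3509,  0.04  ])]
side corners [array([ 0.6285, -0.3584,  0.04  ]), array([ 0.4782, -0.3843,  0.04  ]), array([ 0.4527, -0.1921,  0.04  ]), array([ 0.5984, -0.1676,  0.04  ])]
cup scene 174 199 255 290
cup side 292 312 140 176
[[ 0.0002 -0.9465 -0.3227  0.0841]
 [ 1.      0.0002  0.     -0.0005]
 [ 0.0001 -0.3227  0.9465 -0.1645]
 [ 0.      0.      0.      1.    ]] 373.77084740454546 [ 0.3232 -0.4825  0.3745]
```

View pics/c_side.png

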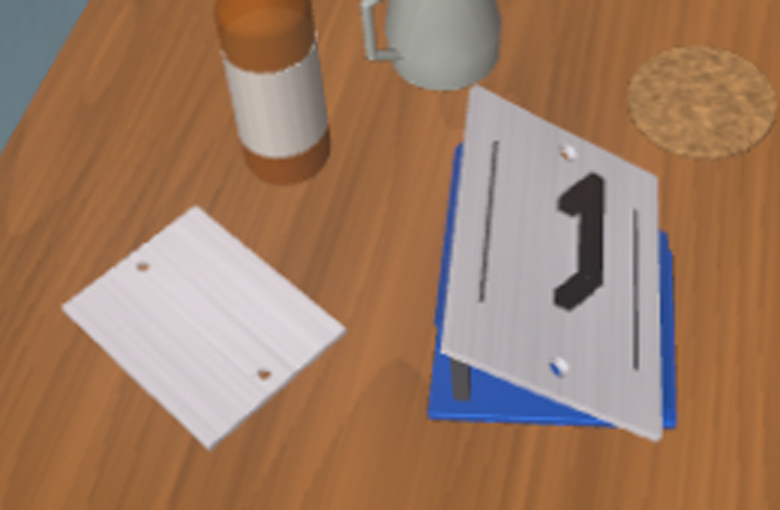

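The crop shows two plates. The one with the black handle, on the blue stand (crop 550,260), is the larger cover I need. The flat plate at left (crop 205,325) is smaller and has no handle. Next I'll move above the well for a close look.

```bash
cat >> h.py <<'E'
def down(yaw): # tool x at world yaw, tool z down
    return np.array([[np.cos(yaw),np.sin(yaw),0],[np.sin(yaw),-np.cos(yaw),0],[0,0,-1]])
def plan(p,Rt,n,g=0,p0=None,R0=None):
    s=env.get_state()
    p0=np.array(s['tcp_pos']) if p0 is None else np.array(p0); R0=q2R(s['orientation']) if R0 is None else R0
    rv=R.from_matrix(R0.T@Rt).as_rotvec()
    rows=[]
    for k in range(n):
        Rk=R0@R.from_rotvec(rv*k/n).as_matrix()
        rows.append([round(float(x),3)+0. for x in np.r_[Rk.T@(np.array(p)-p0)/n/.25,rv/n/np.pi]]+[g])
    print('dist/row mm',np.linalg.norm(np.array(p)-p0)/n*1e3,'deg/row',np.degrees(np.linalg.norm(rv))/n)
    print(str(rows).replace(' ',''))
E
python3 -c "
from h import *
plan([.53,-.275,.27],down(1.715),12)"
```

```text
dist/row mm 31.517907114761442 deg/row 6.0647350324598035
[[0.12,-0.033,-0.02,0.0,0.0,-0.034,0],[0.123,-0.02,-0.02,0.0,0.0,-0.034,0],[0.124,-0.007,-0.02,0.0,0.0,-0.034,0],[0.124,0.006,-0.02,0.0,0.0,-0.034,0],[0.123,0.019,-0.02,0.0,0.0,-0.034,0],[0.12,0.032,-0.02,0.0,0.0,-0.034,0],[0.116,0.045,-0.02,0.0,0.0,-0.034,0],[0.111,0.057,-0.02,0.0,0.0,-0.034,0],[0.104,0.068,-0.02,0.0,0.0,-0.034,0],[0.096,0.079,-0.02,0.0,0.0,-0.034,0],[0.088,0.088,-0.02,0.0,0.0,-0.034,0],[0.078,0.097,-0.02,0.0,0.0,-0.034,0]]
```

Request:
jog_arm(increments=[[[0.12, -0.033, -0.02, 0, 0, -0.034, 0], [0.123, -0.02, -0.02, 0, 0, -0.034, 0], [0.124, -0.007, -0.02, 0, 0, -0.034, 0], [0.124, 0.006, -0.02, 0, 0, -0.034, 0], [0.123, 0.019, -0.02, 0, 0, -0.034, 0], [0.12, 0.032, -0.02, 0, 0, -0.034, 0], [0.116, 0.045, -0.02, 0, 0, -0.034, 0], [0.111, 0.057, -0.02, 0, 0, -0.034, 0], [0.104, 0.068, -0.02, 0, 0, -0.034, 0], [0.096, 0.079, -0.02, 0, 0, -0.034, 0], [0.088, 0.088, -0.02, 0, 0, -0.034, 0], [0.078, 0.097, -0.02, 0, 0, -0.034, 0], [0, 0, 0, 0, 0, 0, 0], [0, 0, 0, 0, 0, 0, 0]]])

```text
clock: 3.75
tcp_pos: [0.5287, -0.2731, 0.2698]
orientation: [-0.0, 0.65, 0.76, -0.0]
wrist_force: [-0.8, -0.3, 0.1]
finger_gap: 0.0855
grip_force: 0.0
```

```bash
python3 - <<'E'
from h import *
np.set_printoptions(precision=4,suppress=True)
s=env.get_state();print(s['tcp_pos'],s['joint_pos'],q2R(s['orientation'])[:,0])
w=cam('wrist');save(w,'w1.png',sc=1.4)
for t,z in(('pin_a',.062),('seat',.04),('well',0),('cup',.005),('mat',0),('handle',.1)):
  print(t,[(d['uv'],round(d['conf'],2),atz(w,d['uv'],z)) for d in spotter.landmark_of(t,'wrist')])
E
```

```text
[ 0.5287 -0.2731  0.2698] [-0.6114  0.3475  0.2395  1.4629 -0.0004  0.8031] [-0.1556  0.9878 -0.0003]
pin_a [([286.8, 95.4], 0.89, array([ 0.5301, -0.1977,  0.062 ])), ([282.0, 247.9], 0.7, array([ 0.5515, -0.3558,  0.062 ]))]
seat [([287.9, 174.0], 0.87, array([ 0.5457, -0.2786,  0.04  ]))]
well [([284.9, 166.3], 0.95, array([ 0.5436, -0.279 ,  0.    ])), ([285.3, 171.4], 0.2, array([ 0.5451, -0.2849,  0.    ]))]
cup [([301.9, 175.3], 0.61, array([ 0.5648, -0.2854,  0.005 ])), ([446.1, 218.5], 0.2, array([ 0.752 , -0.3107,  0.005 ]))]
mat []
handle []
```

View pics/w1.png

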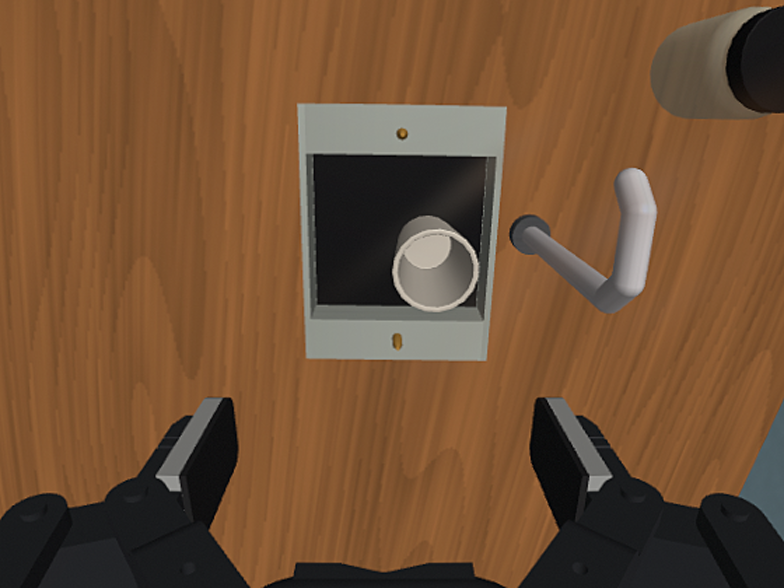

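The wrist view (784 px wide) shows the well rim corners at (298,104), (506,107), (487,360) and (307,358), the pin tips at (402,134) and (397,347), and the cup rim centred at (435,270). The cup sits toward the tap, and the tap is on the right.

```bash
python3 - <<'E'
from h import *
from scipy.optimize import least_squares
np.set_printoptions(precision=4,suppress=True)
w=cam('wrist')
uv=np.array([(298,104),(506,107),(487,360),(307,358),(402,134),(397,347)])/1.4
uv[4]=(286.8,95.4);uv[5]=(282.5,248.2)
loc=np.array([(-.075,.1,.04),(.075,.1,.04),(.075,-.1,.04),(-.075,-.1,.04),(0,.08,.062),(0,-.08,.062)])
def f(p):
    Q=R.from_euler('z',p[2]).apply(loc)+[p[0],p[1],0]
    return (proj(w,Q)-uv).ravel()
r=least_squares(f,[.543,-.277,.14]);print('well',r.x,r.fun)
for q in [(310.7,192.9)]:
  c=atz(w,q,.09);print('cup rim',c,R.from_euler('z',-r.x[2]).apply(c-[r.x[0],r.x[1],0]))
m=spotter.cut_out('cup','wrist')[0];ys,xs=np.nonzero(m['region']);print(xs.min(),xs.max(),ys.min(),ys.max())
b=atz(w,(427/1.4,250/1.4),.012);print('inner floor',b)
E
```

```text
well [ 0.5413 -0.2783  0.142 ] [-0.7382 -0.3427  0.0863 -0.2578 -0.6905 -0.1275 -0.6356 -0.0745  0.507
  0.4342  1.3641  0.4249]
cup rim [ 0.5658 -0.2834  0.09  ] [ 0.0235 -0.0085  0.09  ]
282 342 153 221
inner floor [ 0.5674 -0.2883  0.012 ]
```

```bash
python3 -c "
from h import *
plan([.5662,-.2845,.11],down(1.713),9)
plan([.5662,-.2845,.044],down(1.713),4,0,[.5662,-.2845,.11],down(1.713))"
```

```text
dist/row mm 18.307136595984247 deg/row 0.0792062073851618
[[-0.007,0.016,0.071,0.0,0.0,0.0,0],[-0.007,0.016,0.071,0.0,0.0,0.0,0],[-0.007,0.016,0.071,0.0,0.0,0.0,0],[-0.007,0.016,0.071,0.0,0.0,0.0,0],[-0.007,0.016,0.071,0.0,0.0,0.0,0],[-0.007,0.016,0.071,0.0,0.0,0.0,0],[-0.007,0.016,0.071,0.0,0.0,0.0,0],[-0.007,0.016,0.071,0.0,0.0,0.0,0],[-0.007,0.016,0.071,0.0,0.0,0.0,0]]
dist/row mm 16.5 deg/row 0.0
[[0.0,0.0,0.066,0.0,0.0,0.0,0],[0.0,0.0,0.066,0.0,0.0,0.0,0],[0.0,0.0,0.066,0.0,0.0,0.0,0],[0.0,0.0,0.066,0.0,0.0,0.0,0]]
```

Request:
jog_arm(increments=[[[-0.013, 0.029, 0.071, 0, 0, 0, 0], [-0.013, 0.029, 0.071, 0, 0, 0, 0], [-0.013, 0.029, 0.071, 0, 0, 0, 0], [-0.013, 0.029, 0.071, 0, 0, 0, 0], [-0.013, 0.029, 0.071, 0, 0, 0, 0], [0, 0, 0.071, 0, 0, 0, 0], [0, 0, 0.071, 0, 0, 0, 0], [0, 0, 0.071, 0, 0, 0, 0], [0, 0, 0.071, 0, 0, 0, 0], [0, 0, 0.066, 0, 0, 0, 0], [0, 0, 0.066, 0, 0, 0, 0], [0, 0, 0.066, 0, 0, 0, 0], [0, 0, 0.066, 0, 0, 0, 0], [0, 0, 0, 0, 0, 0, 0], [0, 0, 0, 0, 0, 0, 60], [0, 0, 0, 0, 0, 0, 120], [0, 0, 0, 0, 0, 0, 180], [0, 0, 0, 0, 0, 0, 180], [0, 0, 0, 0, 0, 0, 180]]], force=35)

```text
clock: 6.1
tcp_pos: [0.5674, -0.2846, 0.0457]
orientation: [0.001, 0.65, 0.76, -0.0]
wrist_force: [-1.4, -0.3, 6.7]
finger_gap: 0.058
grip_force: 38.1
```

Request:
jog_arm(increments=[[[0, 0, -0.04, 0, 0, 0, 180], [0, 0, -0.06, 0, 0, 0, 180], [0, 0, -0.08, 0, 0, 0, 180], [0, 0, -0.1, 0, 0, 0, 180], [0, 0, -0.1, 0, 0, 0, 180], [0, 0, -0.06, 0, 0, 0, 180]]])

```text
clock: 6.7
tcp_pos: [0.5673, -0.2841, 0.1566]
orientation: [0.001, 0.65, 0.76, 0.0]
wrist_force: [0.9, -0.3, -2.0]
finger_gap: 0.0581
grip_force: 38.1
```

```bash
python3 - <<'E'
from h import *
np.set_printoptions(precision=4,suppress=True)
s=env.get_state();print(s['tcp_pos'],s['finger_gap'],s['grip_force'],s['wrist_force'])
w=cam('wrist')
for n in('scene','side'):
  c=cam(n)
  for m in spotter.cut_out('mat',n)[:1]:
    r=m['region'].astype(np.uint8);k=max(cv2.findContours(r,0,1)[0],key=cv2.contourArea)
    P=np.array([atz(c,p[0],.006)[:2] for p in k]).astype(np.float32)
    (x,y),rad=cv2.minEnclosingCircle(P);A=np.c_[2*P,np.ones(len(P))];so=np.linalg.lstsq(A,(P**2).sum(1),rcond=None)[0]
    print(n,m['conf'],so[:2],'rad',np.sqrt(so[2]+so[:2]@so[:2]),x,y,rad)
for m in spotter.cut_out('cup','wrist')[:1]:
    ys,xs=np.nonzero(m['region']);print('cup',xs.min(),xs.max(),ys.min(),ys.max())
plan([.455,.045,.13],down(1.713),13,180)
E
```

```text
[ 0.5673 -0.2841  0.1566] 0.05807602342273699 38.09734581853263 [ 0.9395 -0.2896 -1.9891]
scene 0.77 [0.4549 0.0435] rad 0.0529526567821789 0.45678260922431946 0.043932244181632996 0.05601678416132927
side 0.79 [0.4528 0.0476] rad 0.0555650201231291 0.45281150937080383 0.04782991483807564 0.058328866958618164
cup 196 351 193 375
dist/row mm 26.717077667843853 deg/row 0.061006977825041865
[[0.105,-0.018,0.007,0.0,0.0,0.0,180],[0.105,-0.018,0.007,0.0,0.0,0.0,180],[0.105,-0.018,0.007,0.0,0.0,0.0,180],[0.105,-0.018,0.007,0.0,0.0,0.0,180],[0.105,-0.018,0.007,0.0,0.0,0.0,180],[0.105,-0.019,0.007,0.0,0.0,0.0,180],[0.105,-0.019,0.007,0.0,0.0,0.0,180],[0.105,-0.019,0.007,0.0,0.0,0.0,180],[0.105,-0.019,0.007,0.0,0.0,0.0,180],[0.105,-0.019,0.007,0.0,0.0,0.0,180],[0.105,-0.019,0.007,0.0,0.0,0.0,180],[0.105,-0.019,0.007,0.0,0.0,0.0,180],[0.105,-0.019,0.007,0.0,0.0,0.0,180]]
```

Request:
jog_arm(increments=[[[0.05, -0.009, 0, 0, 0, 0, 180], [0.105, -0.018, 0.007, 0, 0, 0, 180], [0.105, -0.018, 0.007, 0, 0, 0, 180], [0.105, -0.018, 0.007, 0, 0, 0, 180], [0.105, -0.018, 0.007, 0, 0, 0, 180], [0.105, -0.019, 0.007, 0, 0, 0, 180], [0.105, -0.019, 0.007, 0, 0, 0, 180], [0.105, -0.019, 0.007, 0, 0, 0, 180], [0.105, -0.019, 0.007, 0, 0, 0, 180], [0.105, -0.019, 0.007, 0, 0, 0, 180], [0.105, -0.019, 0.007, 0, 0, 0, 180], [0.105, -0.019, 0.007, 0, 0, 0, 180], [0.105, -0.019, 0.007, 0, 0, 0, 180], [0.055, -0.01, 0.014, 0, 0, 0, 180], [0, 0, 0, 0, 0, 0, 180], [0, 0, 0, 0, 0, 0, 180]]])

```text
clock: 8.6
tcp_pos: [0.4536, 0.0438, 0.1293]
orientation: [0.0, 0.65, 0.76, -0.0]
wrist_force: [0.1, -1.2, -1.6]
finger_gap: 0.0577
grip_force: 38.1
```

```bash
python3 - <<'E'
from h import *
np.set_printoptions(precision=4,suppress=True)
s=env.get_state();print(s['tcp_pos'],s['finger_gap'],s['joint_pos'])
w=cam('wrist');c=cam('side')
im=np.hstack([c['pixels'][150:340,230:430],w['pixels'][100:290,180:380]])[:,:,::-1]
im=np.hstack([cv2.resize(c['pixels'][130:330,230:430,::-1],(400,400)),cv2.resize(w['pixels'][:,:,::-1],(400,300))[:300] if 0 else cv2.copyMakeBorder(cv2.resize(w['pixels'][:,:,::-1],(400,300)),0,100,0,0,0)])
cv2.imwrite('pics/e.png',im)
E
```

```text
[0.4536 0.0438 0.1293] 0.057657750219598077 [-0.0799  0.1277 -0.3944  1.0488 -0.0006  1.3343]
```

View pics/e.png

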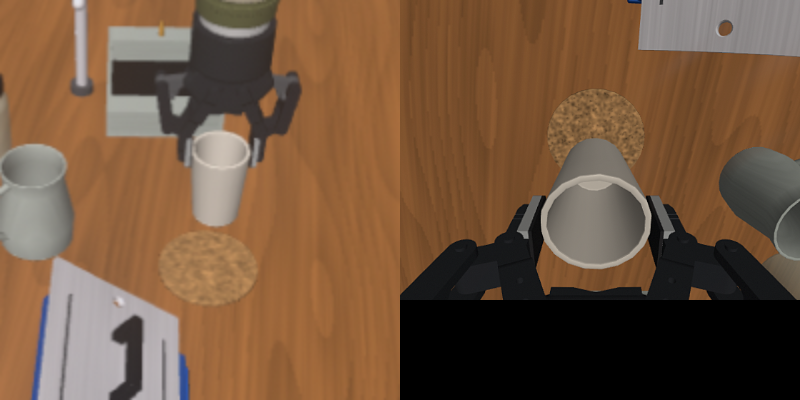

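The picture shows the cup held upright over the near edge of the mat. In the wrist view (560-px coordinates) the mat centre is about (275,190) and the cup rim about (275,309). I'll check the offset between them.

```bash
python3 - <<'E'
from h import *
np.set_printoptions(precision=4,suppress=True)
w=cam('wrist')
print('cup',atz(w,(196*1.4,221*1.4),.1736),'mat',[atz(w,(196*1.4,v*1.4),.006) for v in(90,136)], atz(w,(148*1.4,136*1.4),.006),atz(w,(244.5*1.4,136*1.4),.006))
m=spotter.cut_out('mat','wrist')
r=m[0]['region'].astype(np.uint8);k=max(cv2.findContours(r,0,1)[0],key=cv2.contourArea)
P=np.array([atz(w,p[0],.006)[:2] for p in k if p[0][1]<185]);A=np.c_[2*P,np.ones(len(P))];so=np.linalg.lstsq(A,(P**2).sum(1),rcond=None)[0]
print(so[:2],np.sqrt(so[2]+so[:2]@so[:2]))
E
```

```text
cup [0.4546 0.0471 0.1736] mat [array([0.4471, 0.0966, 0.006 ]), array([0.455 , 0.0465, 0.006 ])] [0.4018 0.0383 0.006 ] [0.5087 0.055  0.006 ]
[0.4541 0.0454] 0.053897255607122975
```

Request:
jog_arm(increments=[[[0, 0, 0.05, 0, 0, 0, 180], [0, 0, 0.08, 0, 0, 0, 180], [0, 0, 0.08, 0, 0, 0, 180], [0, 0, 0.05, 0, 0, 0, 180], [0, 0, 0.032, 0, 0, 0, 180], [0, 0, 0.014, 0, 0, 0, 180], [0, 0, 0.008, 0, 0, 0, 180], [0, 0, 0.006, 0, 0, 0, 180], [0, 0, 0, 0, 0, 0, 180], [0, 0, 0, 0, 0, 0, 180]]])

```text
clock: 9.8
tcp_pos: [0.4541, 0.0437, 0.0501]
orientation: [0.0, 0.65, 0.76, 0.0]
wrist_force: [0.2, -1.0, -2.8]
finger_gap: 0.0583
grip_force: 38.1
```

Request:
jog_arm(increments=[[[0, 0, 0.006, 0, 0, 0, 180], [0, 0, 0.006, 0, 0, 0, 180], [0, 0, 0, 0, 0, 0, 180], [0, 0, 0, 0, 0, 0, 180]]])

```text
clock: 10.2
tcp_pos: [0.454, 0.0438, 0.0468]
orientation: [0.0, 0.65, 0.76, 0.0]
wrist_force: [0.1, 0.9, 0.2]
finger_gap: 0.0581
grip_force: 38.3
```

Request:
jog_arm(increments=[[[0, 0, 0.003, 0, 0, 0, 180], [0, 0, 0, 0, 0, 0, 180], [0, 0, 0, 0, 0, 0, 180], [0, 0, 0, 0, 0, 0, 60], [0, 0, 0, 0, 0, 0, 40], [0, 0, 0, 0, 0, 0, 20], [0, 0, 0, 0, 0, 0, 0], [0, 0, 0, 0, 0, 0, 0], [0, 0, 0, 0, 0, 0, 0], [0, 0, 0, 0, 0, 0, 0], [0, 0, -0.06, 0, 0, 0, 0], [0, 0, -0.14, 0, 0, 0, 0], [0, 0, -0.14, 0, 0, 0, 0], [0, 0, -0.14, 0, 0, 0, 0], [0, 0, -0.14, 0, 0, 0, 0], [0, 0, -0.1, 0, 0, 0, 0], [0, 0, 0, 0, 0, 0, 0]]])

```text
clock: 11.9
tcp_pos: [0.456, 0.0436, 0.2297]
orientation: [0.003, 0.65, 0.76, 0.002]
wrist_force: [1.1, 0.1, -0.3]
finger_gap: 0.0853
grip_force: 0.0
```

```bash
python3 - <<'E'
from h import *
np.set_printoptions(precision=4,suppress=True)
s=env.get_state();print(s['tcp_pos'])
w=cam('wrist');save(w,'f.png',sc=1.0)
c=cam('side');C=cam('scene')
for n,k in(('scene',C),('side',c)):
  print(n,[(d['uv'],round(d['conf'],2)) for d in spotter.landmark_of('cup',n)],[(d['uv'],round(d['conf'],2)) for d in spotter.landmark_of('handle',n)],[(d['uv'],round(d['conf'],2)) for d in spotter.landmark_of('cover',n)])
print('cup proj',proj(C,[.4545,.046,.006]),proj(c,[.4545,.046,.006]))
k=.7;b=3.
# side crop c_side.png: offset (100,230), scale 3
holes=[(100+568/3,230+152/3),(100+559/3,230+368/3)]
cor=[(100+473/3,230+86/3),(100+657/3,230+178/3),(100+661/3,230+437/3),(100+443/3,230+352/3)]
bar=[(100+598/3,230+178/3),(100+598/3,230+276/3)]
print(holes,cor)
E
```

```text
[0.456  0.0436 0.2297]
scene [([264.8, 185.9], 0.78)] [([330.6, 141.9], 0.85), ([399.6, 197.9], 0.84), ([263.3, 185.7], 0.23)] [([333.7, 149.7], 0.87), ([400.8, 194.4], 0.63), ([208.6, 266.2], 0.28)]
side [([333.9, 263.2], 0.74)] [([295.4, 309.7], 0.89), ([168.3, 344.3], 0.66)] [([283.7, 314.5], 0.9), ([165.6, 336.0], 0.79), ([312.4, 177.7], 0.59)]
cup proj [[261.5776 185.185 ]] [[332.7267 262.666 ]]
[(289.33333333333337, 280.6666666666667), (286.33333333333337, 352.6666666666667)] [(257.66666666666663, 258.6666666666667), (319.0, 289.3333333333333), (320.33333333333337, 375.66666666666663), (247.66666666666666, 347.3333333333333)]
```

View pics/f.png

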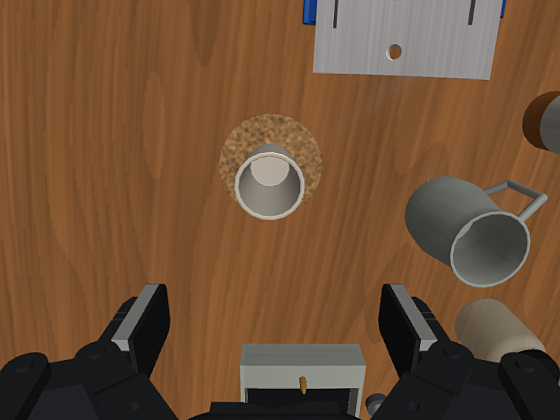

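The wrist view (560 px) shows the cup upright in the middle of the mat at (270,165), nothing disturbed, and the cover's near hole at (395,51). Next I'll fit the cover pose.

```bash
cat > fitc.py <<'E'
from h import *
from scipy.optimize import least_squares
def cR(yaw,tilt=np.radians(35)): # cover rotation: -x low
    return R.from_euler('z',yaw).as_matrix()@R.from_euler('y',-tilt).as_matrix()
LOC={'pp':(.074,.098,.006),'pm':(.074,-.098,.006),'mm':(-.074,-.098,.006),'mp':(-.074,.098,.006),'hp':(0,.08,.006),'hm':(0,-.08,.006),'ha':(0,0,.034),
 'bp':(0,.04,.04),'bm':(0,-.04,.04)}
def fitcover(obs,tilt=None,p0=(.525,.246,.07,.1)):
    def f(p):
        M=cR(p[3],np.radians(35)); return np.concatenate([(proj(c,M@np.array(LOC[k])+p[:3])-uv).ravel() for c,k,uv in obs])
    r=least_squares(f,p0,loss='soft_l1'); return r.x,f(r.x).reshape(-1,2)
E
python3 - <<'E'
from fitc import *
np.set_printoptions(precision=4,suppress=True)
c=cam('side');C=cam('scene');w=cam('wrist')
S=lambda x,y:(100+x/3,230+y/3)
o=[(c,'hm',S(568,152)),(c,'hp',S(559,368)),(c,'pm',S(473,86)),(c,'mm',S(657,178)),(c,'mp',S(661,437)),(c,'pp',S(443,352))]
o2=o+[(w,'hm',(395,51)),(w,'mm',(314,73)),(w,'pm',(490,79)),(C,'ha',(330.,140.))]
for q in(o,o2,o2[6:]):
  x,r=fitcover(q);print(x,r.tolist() if q is o2 else '')
M=cR(x[3])
E
```

```text
[0.5288 0.2498 0.0661 0.1179] 
[0.5283 0.2485 0.0636 0.114 ] [[0.0756932326503943, 0.9275623244502071], [-0.07366712783124285, 0.389558048054937], [0.7749932055268687, -0.007433218321807544], [0.21348280032606226, 0.2718477917268274], [0.16600310878470736, 0.8922252612167085], [0.9325212295344727, -0.6768729930909672], [0.2807679114976054, 0.6085820047689197], [-0.09225613989679005, -0.7945678412421273], [0.9034708689137005, 0.3677374426370079], [-1.99656532906738, 0.4006091566348857]]
[0.528  0.2487 0.0624 0.1176]
```

```bash
python3 - <<'E'
from fitc import *
M=cR(.115);o=np.array([.5283,.2487,.0636])
Rt=np.c_[M[:,1],-M[:,0]*-1,-M[:,2]]
Rt=np.c_[M[:,1],np.cross(-M[:,2],M[:,1]),-M[:,2]]
print(np.linalg.det(Rt),Rt)
plan(o+M[:,2]*.125,Rt,10)
E
```

```text
1.0000000000000004 [[-0.11474669  0.81374137  0.56978784]
 [ 0.99339478  0.09399498  0.065816  ]
 [ 0.          0.57357644 -0.81915204]]
dist/row mm 20.552824389066757 deg/row 3.511115971957575
[[0.078,0.014,0.024,-0.019,0.0,0.001,0],[0.078,0.012,0.024,-0.019,0.0,0.001,0],[0.078,0.01,0.025,-0.019,0.0,0.001,0],[0.078,0.008,0.026,-0.019,0.0,0.001,0],[0.078,0.006,0.026,-0.019,0.0,0.001,0],[0.078,0.004,0.026,-0.019,0.0,0.001,0],[0.078,0.002,0.026,-0.019,0.0,0.001,0],[0.078,0.001,0.026,-0.019,0.0,0.001,0],[0.078,-0.001,0.026,-0.019,0.0,0.001,0],[0.078,-0.003,0.026,-0.019,0.0,0.001,0]]
```

Request:
jog_arm(increments=[[[0.078, 0.014, 0.024, -0.019, 0, 0.001, 0], [0.078, 0.012, 0.024, -0.02, 0, 0.001, 0], [0.078, 0.01, 0.025, -0.019, 0, 0.001, 0], [0.078, 0.008, 0.026, -0.02, 0, 0.001, 0], [0.078, 0.006, 0.026, -0.019, 0, 0.001, 0], [0.078, 0.004, 0.026, -0.02, 0, 0.001, 0], [0.078, 0.002, 0.026, -0.019, 0, 0.001, 0], [0.078, 0.001, 0.026, -0.02, 0, 0.001, 0], [0.078, -0.001, 0.026, -0.019, 0, 0.001, 0], [0.078, -0.003, 0.026, -0.02, 0, 0.001, 0], [0, 0, 0, 0, 0, 0, 0], [0, 0, 0, 0, 0, 0, 0]]])

```text
clock: 13.7
tcp_pos: [0.4555, 0.2415, 0.1669]
orientation: [0.196, 0.631, 0.715, 0.228]
wrist_force: [-0.4, -0.1, 0.8]
finger_gap: 0.085
grip_force: 0.0
```

```bash
python3 - <<'E'
from fitc import *
np.set_printoptions(precision=4,suppress=True)
s=env.get_state();print(s['tcp_pos'],s['joint_pos']);Rc=q2R(s['orientation']);print(Rc)
w=cam('wrist');save(w,'g.png',sc=1.4)
x=[.5283,.2487,.0636,.115];M=cR(x[3])
for k in LOC:print(k,proj(w,M@np.array(LOC[k])+x[:3])*1.4)
print([(d['uv']*1 if 0 else d['uv'],d['conf']) for d in spotter.landmark_of('handle','wrist')])
E
```

```text
[0.4555 0.2415 0.1669] [ 0.4368 -0.203  -0.8265  0.3572 -0.1685  1.8312]
[[-0.1275  0.8131  0.568 ]
 [ 0.9918  0.0996  0.0801]
 [ 0.0086  0.5736 -0.8191]]
pp [[526.3105  98.6065]]
pm [[499.0973 428.7396]]
mm [[264.7713 427.5825]]
mp [[241.2133  96.8883]]
hp [[383.6282 132.5359]]
hm [[382.1135 403.4697]]
ha [[382.7585 293.9504]]
bp [[383.1887 218.9866]]
bm [[382.3465 369.1562]]
[([276.0, 211.2], 0.77), ([391.1, 132.1], 0.62)]
```

View pics/g.png

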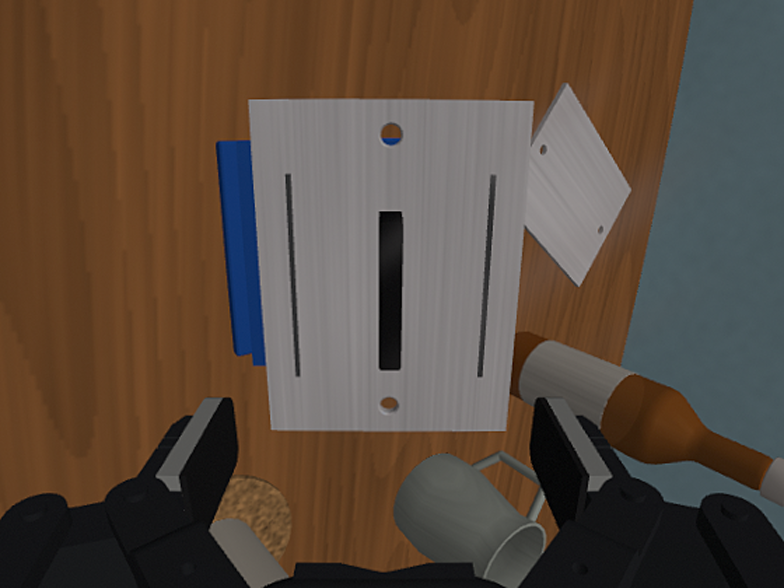

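The wrist view (784 px) shows plate corners at (249,99), (533,101), (505,431) and (272,430), holes at (391,134) and (389,405), and bar ends at (391,212) and (390,370). That is about 7 px off the prediction, so I'll refit.

```bash
python3 - <<'E'
from fitc import *
np.set_printoptions(precision=4,suppress=True)
w=cam('wrist');k=1.4
o=[(w,n,(u/k,v/k)) for n,u,v in(('mp',249,99),('pp',533,101),('pm',505,431),('mm',272,430),('hp',391,134),('hm',389,405),('bp',391,213),('bm',390,369))]
x,r=fitcover(o);print(x,r.tolist())
s=env.get_state();M=cR(x[3]);Rt=np.c_[M[:,1],np.cross(-M[:,2],M[:,1]),-M[:,2]]
print('tcp in cover',M.T@(np.array(s['tcp_pos'])-x[:3]))
plan(x[:3]+M[:,2]*.06,Rt,4)
plan(x[:3]+M[:,2]*.0155,Rt,3,0,x[:3]+M[:,2]*.06,Rt)
E
```

```text
[0.5336 0.2478 0.0672 0.1127] [[-0.08057455806024905, -0.28554033470140894], [0.29381228794505887, -0.3568762715824647], [0.09556471552434687, -1.022755176524413], [-0.6083792745240828, -0.8081757577570556], [0.07904049696549009, 0.18773344963787508], [-0.3172876435067451, -0.3022366047133005], [0.35069527747333495, 5.463036705415021], [-0.030083300579576644, 1.0258275424022258]]
tcp in cover [-0.0046  0.0017  0.1268]
dist/row mm 16.732703688659264 deg/row 0.22620568706386843
[[-0.003,0.004,0.067,0.0,-0.001,0.0,0],[-0.002,0.004,0.067,0.0,-0.001,0.0,0],[-0.002,0.004,0.067,0.0,-0.001,0.0,0],[-0.002,0.005,0.067,0.0,-0.001,0.0,0]]
dist/row mm 14.83333333333333 deg/row 0.0
[[0.0,0.0,0.059,0.0,0.0,0.0,0],[0.0,0.0,0.059,0.0,0.0,0.0,0],[0.0,0.0,0.059,0.0,0.0,0.0,0]]
```

Request:
jog_arm(increments=[[[-0.003, 0.005, 0.067, 0, -0.001, 0, 0], [-0.002, 0.005, 0.067, 0, -0.001, 0, 0], [-0.002, 0.004, 0.067, 0, -0.001, 0, 0], [-0.002, 0.005, 0.067, 0, -0.001, 0, 0], [0, 0, 0.059, 0, 0, 0, 0], [0, 0, 0.059, 0, 0, 0, 0], [0, 0, 0.059, 0, 0, 0, 0], [0, 0, 0, 0, 0, 0, 0], [0, 0, 0, 0, 0, 0, 0]]], force=80)

```text
clock: 14.75
tcp_pos: [0.5245, 0.2468, 0.0791]
orientation: [0.201, 0.633, 0.713, 0.225]
wrist_force: [0.7, -0.3, -0.3]
finger_gap: 0.0853
grip_force: 0.0
```

```bash
python3 - <<'E'
from fitc import *
np.set_printoptions(precision=4,suppress=True)
s=env.get_state();M=cR(.1127);print('tcp in cover',M.T@(np.array(s['tcp_pos'])-[.5336,.2478,.0672]),s['wrist_force'])
Rc=q2R(s['orientation']);print(np.degrees(R.from_matrix(np.c_[M[:,1],np.cross(-M[:,2],M[:,1]),-M[:,2]].T@Rc).as_rotvec()))
E
```

```text
tcp in cover [-0.0006  0.      0.015 ] [ 0.7265 -0.306  -0.3324]
[-0.0607  0.101  -0.2688]
```

Well aligned. Closing, then lifting along the plate normal.

Request:
jog_arm(increments=[[[0, 0, 0, 0, 0, 0, 120], [0, 0, 0, 0, 0, 0, 200], [0, 0, 0, 0, 0, 0, 255], [0, 0, 0, 0, 0, 0, 255], [0, 0, 0, 0, 0, 0, 255], [0, 0, 0, 0, 0, 0, 255], [0, 0, 0, 0, 0, 0, 255], [0, 0, 0, 0, 0, 0, 255]]], force=90)

```text
clock: 15.55
tcp_pos: [0.5229, 0.2475, 0.0789]
orientation: [0.2, 0.633, 0.714, 0.225]
wrist_force: [-7.2, -1.7, 6.7]
finger_gap: 0.0078
grip_force: 88.5
```

Request:
jog_arm(increments=[[[0, 0, -0.02, 0, 0, 0, 255], [0, 0, -0.04, 0, 0, 0, 255], [0, 0, -0.05, 0, 0, 0, 255], [0, 0, -0.05, 0, 0, 0, 255], [0, 0, -0.03, 0, 0, 0, 255], [0, 0, 0, 0, 0, 0, 255]]])

```text
clock: 16.15
tcp_pos: [0.4963, 0.2445, 0.1187]
orientation: [0.201, 0.633, 0.713, 0.226]
wrist_force: [-0.2, -0.1, -4.6]
finger_gap: 0.0077
grip_force: 88.5
```

```bash
python3 - <<'E'
from fitc import *
np.set_printoptions(precision=4,suppress=True)
s=env.get_state();print(s['tcp_pos'],s['wrist_force'],s['ft_torque'])
w=cam('wrist');c=cam('side')
im=np.hstack([cv2.resize(w['pixels'][:,:,::-1],(480,360)),cv2.resize(c['pixels'][180:420,130:343,::-1],(320,360))])
cv2.imwrite('pics/i.png',im)
E
```

```text
[0.4963 0.2445 0.1187] [-0.2258 -0.0517 -4.5712] [-0.1282  1.1085 -0.024 ]
```

View pics/i.png

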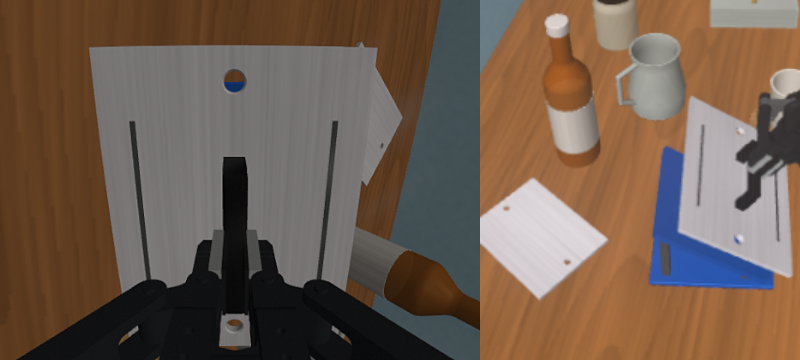

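The picture shows the cover held by its handle, clear of the stand and parallel to it; the far hole is at (234,80) in the left panel. Next I'll level it and carry it over.

```bash
python3 - <<'E'
from h import *
plan([.47,.19,.22],down(1.713),7,255)
plan([.5413,-.2783,.2],down(1.713),17,255,[.47,.19,.22],down(1.713))
E
```

```text
dist/row mm 16.961907443314526 deg/row 5.016935840385932
[[-0.029,0.018,-0.059,0.028,0.0,-0.001,255],[-0.029,0.013,-0.06,0.028,0.0,-0.001,255],[-0.029,0.008,-0.061,0.028,0.0,-0.001,255],[-0.029,0.002,-0.061,0.028,0.0,-0.001,255],[-0.029,-0.003,-0.061,0.028,0.0,-0.001,255],[-0.029,-0.009,-0.061,0.028,0.0,-0.001,255],[-0.029,-0.014,-0.06,0.028,0.0,-0.001,255]]
dist/row mm 27.889337670682366 deg/row 0.0
[[-0.111,0.001,0.005,0.0,0.0,0.0,255],[-0.111,0.001,0.005,0.0,0.0,0.0,255],[-0.111,0.001,0.005,0.0,0.0,0.0,255],[-0.111,0.001,0.005,0.0,0.0,0.0,255],[-0.111,0.001,0.005,0.0,0.0,0.0,255],[-0.111,0.001,0.005,0.0,0.0,0.0,255],[-0.111,0.001,0.005,0.0,0.0,0.0,255],[-0.111,0.001,0.005,0.0,0.0,0.0,255],[-0.111,0.001,0.005,0.0,0.0,0.0,255],[-0.111,0.001,0.005,0.0,0.0,0.0,255],[-0.111,0.001,0.005,0.0,0.0,0.0,255],[-0.111,0.001,0.005,0.0,0.0,0.0,255],[-0.111,0.001,0.005,0.0,0.0,0.0,255],[-0.111,0.001,0.005,0.0,0.0,0.0,255],[-0.111,0.001,0.005,0.0,0.0,0.0,255],[-0.111,0.001,0.005,0.0,0.0,0.0,255],[-0.111,0.001,0.005,0.0,0.0,0.0,255]]
```

Request:
jog_arm(increments=[[[-0.029, 0.018, -0.059, 0.028, 0, -0.001, 255], [-0.029, 0.013, -0.06, 0.028, 0, -0.001, 255], [-0.029, 0.008, -0.061, 0.028, 0, -0.001, 255], [-0.029, 0.002, -0.061, 0.028, 0, -0.001, 255], [-0.029, -0.003, -0.061, 0.028, 0, -0.001, 255], [-0.029, -0.009, -0.061, 0.028, 0, -0.001, 255], [-0.029, -0.014, -0.06, 0.028, 0, -0.001, 255], [0, 0, 0, 0, 0, 0, 255], [0, 0, 0, 0, 0, 0, 255]]])

```text
clock: 17.15
tcp_pos: [0.4717, 0.1904, 0.2192]
orientation: [0.002, 0.656, 0.754, -0.003]
wrist_force: [-0.3, 1.1, -4.2]
finger_gap: 0.0074
grip_force: 88.8
```

Request:
jog_arm(increments=[[[-0.06, 0.001, 0, 0, 0, 0, 255], [-0.111, 0.001, 0, 0, 0, 0, 255], [-0.111, 0.001, 0, 0, 0, 0, 255], [-0.111, 0.001, 0, 0, 0, 0, 255], [-0.111, 0.001, 0, 0, 0, 0, 255], [-0.111, 0.001, 0, 0, 0, 0, 255], [-0.111, 0.001, 0, 0, 0, 0, 255], [-0.111, 0.001, 0, 0, 0, 0, 255], [-0.111, 0.001, 0, 0, 0, 0, 255], [-0.111, 0.001, 0, 0, 0, 0, 255], [-0.111, 0.001, 0, 0, 0, 0, 255], [-0.111, 0.001, 0, 0, 0, 0, 255], [-0.111, 0.001, 0, 0, 0, 0, 255], [-0.111, 0.001, 0, 0, 0, 0, 255], [-0.111, 0.001, 0, 0, 0, 0, 255], [-0.111, 0.001, 0, 0, 0, 0, 255], [-0.111, 0.001, 0, 0, 0, 0, 255], [-0.05, 0, 0, 0, 0, 0, 255], [0, 0, 0, 0, 0, 0, 255], [0, 0, 0, 0, 0, 0, 255]]])

```text
clock: 19.15
tcp_pos: [0.5395, -0.2752, 0.2235]
orientation: [0.001, 0.656, 0.755, -0.004]
wrist_force: [0.6, -0.1, -3.8]
finger_gap: 0.0076
grip_force: 88.8
```

```bash
python3 - <<'E'
from h import *
np.set_printoptions(precision=4,suppress=True)
s=env.get_state();print(s['tcp_pos'],q2R(s['orientation']))
w=cam('wrist');c=cam('side');save(w,'j.png',sc=1.4);save(c,'k.png',sc=1.4)
E
```

```text
[ 0.5395 -0.2752  0.2235] [[-0.1392  0.9903 -0.0029]
 [ 0.9902  0.1392 -0.007 ]
 [-0.0066 -0.0038 -1.    ]]
```

View pics/j.png

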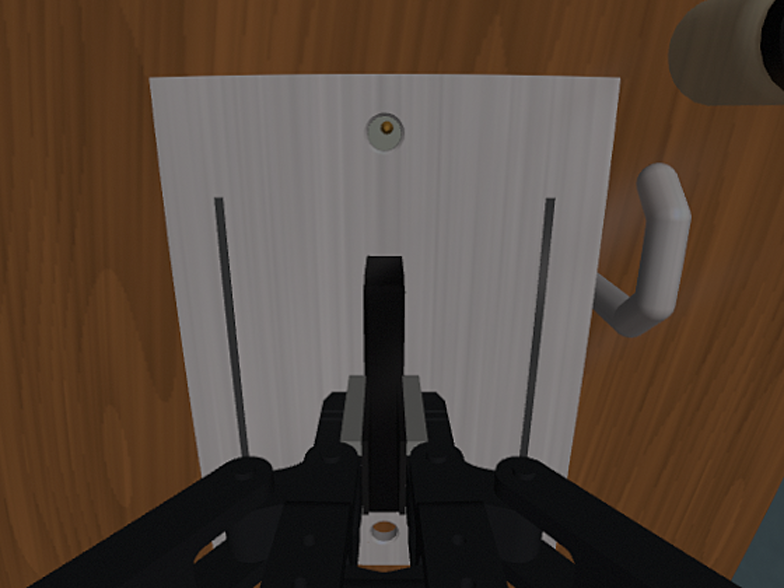

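The wrist view (784 px) shows the level cover with its far hole at (385,132). The brass pin tip is already visible inside that hole at (386,127). The near hole is at (384,531), and the plate is clear of the tap.

```bash
cat > hold.py <<'E'
from fitc import *
def hold(w,s,obs):
    T=q2R(s['orientation']);p=np.array(s['tcp_pos']);B=np.array([[0,1,0],[1,0,0],[0,0,-1.]]) # cover axes in tool (cols)
    def pose(q): # q: origin in tool(3), rot in tool
        M=T@R.from_rotvec([q[5] if len(q)>5 else 0,q[3],q[4]]).as_matrix()@B; return M,p+T@q[:3]
    def f(q):
        M,o=pose(q);return np.concatenate([proj(w,M@np.array(LOC[k])+o)[0]-uv for k,uv in obs])
    r=least_squares(f,[0,0,.0155,0,0]);M,o=pose(r.x);return r.x,M,o,r.fun
E
python3 - <<'E'
from hold import *
np.set_printoptions(precision=4,suppress=True)
s=env.get_state();w=cam('wrist');k=1.4
q,M,o,f=hold(w,s,[(n,(u/k,v/k)) for n,u,v in(('mp',150,77.5),('pp',620,78.5),('hp',385,132.5),('hm',384.5,530))])
print(q,f);print('cover o',o,'yaw',np.arctan2(-M[0,1],M[1,1]),'z',M[:,2])
print('pin_a',atz(w,(386.5/k,127/k),.062),'expect',np.array([.5413-.08*np.sin(.142),-.2783+.08*np.cos(.142)]))
print('hole',M@[0,.08,0]+o)
c=cam('side');print(spotter.landmark_of('pin_a','scene')[:2],proj(cam('scene'),[.53,-.199,.062]))
E
```

```text
[-0.0005  0.0012  0.0157  0.0065  0.0008] [ 0.1235 -0.2533 -0.0447 -0.5156  0.0561  0.7767 -0.1663 -0.0044]
cover o [ 0.5411 -0.2752  0.2082] yaw 0.13995560736198936 z [0.0035 0.001  1.    ]
pin_a [ 0.5309 -0.197   0.062 ] expect [ 0.53   -0.1991]
hole [ 0.5299 -0.196   0.2082]
[{'uv': [208.8, 239.3], 'conf': 0.71}, {'uv': [161.3, 286.9], 'conf': 0.58}] [[205.7553 241.8113]]
```

Request:
jog_arm(increments=[[[-0.002, 0, 0.04, 0, 0, 0, 255], [-0.002, 0, 0.06, 0, 0, 0, 255], [0, 0, 0.08, 0, 0, 0, 255], [0, 0, 0.08, 0, 0, 0, 255], [0, 0, 0.08, 0, 0, 0, 255], [0, 0, 0.07, 0, 0, 0, 255], [0, 0, 0.04, 0, 0, 0, 255], [0, 0, 0.02, 0, 0, 0, 255], [0, 0, 0, 0, 0, 0, 255], [0, 0, 0, 0, 0, 0, 255]]])

```text
clock: 20.45
tcp_pos: [0.5406, -0.2782, 0.1072]
orientation: [0.002, 0.656, 0.755, -0.004]
wrist_force: [-0.2, -0.2, -4.6]
finger_gap: 0.0077
grip_force: 88.8
```

```bash
python3 - <<'E'
from hold import *
np.set_printoptions(precision=4,suppress=True)
s=env.get_state();print(s['tcp_pos'],s['wrist_force'])
w=cam('wrist');T=q2R(s['orientation'])
q=np.array([-0.0005,0.0012,0.0157,0.0065,0.0008])
M=T@R.from_rotvec([0,q[3],q[4]]).as_matrix()@np.array([[0,1,0],[1,0,0],[0,0,-1.]]);o=np.array(s['tcp_pos'])+T@q[:3]
print('cover',o,np.arctan2(-M[0,1],M[1,1]),M[:,2])
a=w['pixels'][60:130,240:310,::-1];b=w['pixels'][350:410,250:300,::-1]
print('hp',proj(w,M@[0,.08,.006]+o),'hm',proj(w,M@[0,-.08,.006]+o))
cv2.imwrite('pics/l.png',np.hstack([cv2.resize(a,(400,400),interpolation=3),cv2.resize(b,(400,480),interpolation=3)[:400]]))
E
```

```text
[ 0.5406 -0.2782  0.1072] [-0.2214 -0.1962 -4.6031]
cover [ 0.5418 -0.2787  0.0915] 0.13890040987857843 [0.0021 0.0022 1.    ]
hp [[274.9638  95.3087]] hm [[274.4152 378.4661]]
```

View pics/l.png

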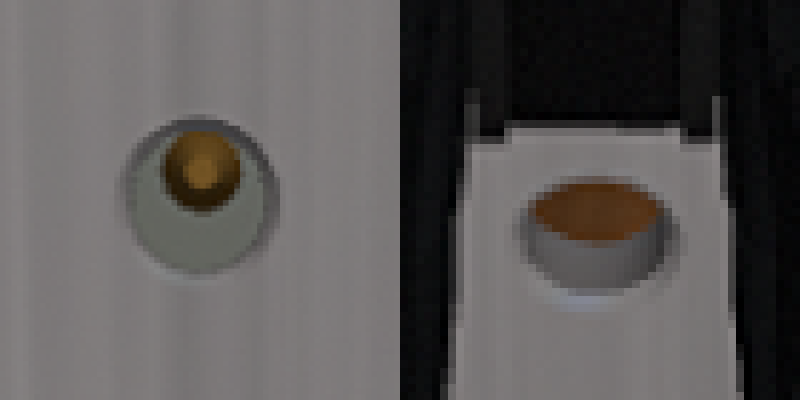

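The left crop shows hole p centred at (200,195), with the pin tip inside it at (201,175). In image pixels those are (275,94.1) and (275.2,90.6). The other hole, in the right crop, is empty from this angle. That was the tenth picture, so from here I use numbers only.

```bash
python3 - <<'E'
from hold import *
np.set_printoptions(precision=4,suppress=True)
s=env.get_state();w=cam('wrist')
pa=atz(w,(275.2,90.6),.062);h=atz(w,(275,94.1),.0975)
print(pa,h,'err pin-hole',pa-h, 'pinbase', atz(w,(275.2,89.),.062))
T=q2R(s['orientation']);print('in tool',T.T@((pa-h)*[1,1,0]),T)
E
```

```text
[ 0.5309 -0.1983  0.062 ] [ 0.5309 -0.1991  0.0975] err pin-hole [ 0.      0.0007 -0.0355] pinbase [ 0.5308 -0.1975  0.062 ]
in tool [ 0.0007  0.0001 -0.    ] [[-0.1393  0.9903 -0.0008]
 [ 0.9902  0.1393 -0.009 ]
 [-0.0088 -0.002  -1.    ]]
```

Request:
jog_arm(increments=[[[0.005, 0, 0.03, 0, 0, 0, 255], [0, 0, 0.03, 0, 0, 0, 255], [0, 0, 0.03, 0, 0, 0, 255], [0, 0, 0.02, 0, 0, 0, 255], [0, 0, 0.02, 0, 0, 0, 255], [0, 0, 0.02, 0, 0, 0, 255], [0, 0, 0, 0, 0, 0, 255]]])

```text
clock: 21.25
tcp_pos: [0.5394, -0.2767, 0.068]
orientation: [0.001, 0.656, 0.755, -0.004]
wrist_force: [-0.3, 0.4, -4.9]
finger_gap: 0.0076
grip_force: 88.8
```

Request:
jog_arm(increments=[[[0, 0, 0.016, 0, 0, 0, 255], [0, 0, 0.012, 0, 0, 0, 255], [0, 0, 0.008, 0, 0, 0, 255], [0, 0, 0.004, 0, 0, 0, 255], [0, 0, 0, 0, 0, 0, 255], [0, 0, 0, 0, 0, 0, 255]]])

```text
clock: 21.85
tcp_pos: [0.5399, -0.2771, 0.0591]
orientation: [0.002, 0.656, 0.755, -0.004]
wrist_force: [0.5, 0.1, -4.0]
finger_gap: 0.0073
grip_force: 88.8
```

Request:
jog_arm(increments=[[[0, 0, 0.006, 0, 0, 0, 255], [0, 0, 0.006, 0, 0, 0, 255], [0, 0, 0, 0, 0, 0, 255], [0, 0, 0, 0, 0, 0, 255]]])

```text
clock: 22.25
tcp_pos: [0.5398, -0.2771, 0.0559]
orientation: [0.002, 0.656, 0.755, -0.004]
wrist_force: [0.4, 0.2, -4.1]
finger_gap: 0.0077
grip_force: 88.8
```

Request:
jog_arm(increments=[[[0, 0, 0.005, 0, 0, 0, 255], [0, 0, 0.004, 0, 0, 0, 255], [0, 0, 0, 0, 0, 0, 255], [0, 0, 0, 0, 0, 0, 255]]])

```text
clock: 22.65
tcp_pos: [0.54, -0.2773, 0.0551]
orientation: [0.002, 0.656, 0.755, -0.004]
wrist_force: [-2.4, 1.8, 6.4]
finger_gap: 0.0073
grip_force: 90.3
```

Request:
jog_arm(increments=[[[0, 0, 0, 0, 0, 0, 220], [0, 0, 0, 0, 0, 0, 190], [0, 0, 0, 0, 0, 0, 150], [0, 0, 0, 0, 0, 0, 110], [0, 0, 0, 0, 0, 0, 70], [0, 0, 0, 0, 0, 0, 40], [0, 0, 0, 0, 0, 0, 40], [0, 0, 0, 0, 0, 0, 40], [0, 0, -0.04, 0, 0, 0, 40], [0, 0, -0.1, 0, 0, 0, 40], [0, 0, -0.14, 0, 0, 0, 40], [0, 0, -0.16, 0, 0, 0, 40], [0, 0, -0.16, 0, 0, 0, 40], [0, 0, -0.16, 0, 0, 0, 40], [0, 0, -0.08, 0, 0, 0, 40], [0, 0, 0, 0, 0, 0, 40], [0, 0, 0, 0, 0, 0, 40]]])

```text
clock: 24.35
tcp_pos: [0.5404, -0.2755, 0.264]
orientation: [0.002, 0.656, 0.755, -0.004]
wrist_force: [-0.1, -0.1, 0.2]
finger_gap: 0.0721
grip_force: 0.0
```

```bash
python3 - <<'E'
from h import *
np.set_printoptions(precision=4,suppress=True)
s=env.get_state();print(s['tcp_pos'],s['clock'],s['wrist_force'])
w=cam('wrist');M=R.from_euler('z',.138).as_matrix();o=np.array([.5412,-.277,.04])
r=max(spotter.cut_out('cover','wrist'),key=lambda d:d['region'].sum());print(r['conf'])
k=max(cv2.findContours(r['region'].astype(np.uint8),0,1)[0],key=cv2.contourArea)
print('quad',cv2.approxPolyDP(k,8,True)[:,0].tolist())
print('pred z.046',proj(w,[M@np.array(l)+o for l in((-.074,.098,.006),(.074,.098,.006),(.074,-.098,.006),(-.074,-.098,.006))]))
for z in(0,.01,.02):print(z,proj(w,[M@np.array(l)+o+[0,0,z] for l in((-.074,.098,.006),(.074,.098,.006))]).ravel())
for n in('scene','side'):
  c=cam(n)
  for t,z in(('syrup',0),('pitcher',0),('sugar',0),('cup',.006),('cover',.04)):
    print(n,t,[(atz(c,d['uv'],z)[:2].round(3).tolist(),round(d['conf'],2)) for d in spotter.landmark_of(t,n)[:2]])
E
```

```text
[ 0.5404 -0.2755  0.264 ] 24.35 [-0.1187 -0.1404  0.2006]
0.93
quad [[198, 71], [209, 252], [339, 254], [349, 71]]
pred z.046 [[198.0132  69.9206]
 [350.8792  70.2201]
 [339.4406 254.1229]
 [208.6341 253.7677]]
0 [198.0132  69.9206 350.8792  70.2201]
0.01 [195.9455  69.6182 352.9292  69.9253]
0.02 [193.7637  69.2999 355.0924  69.615 ]
scene syrup [([0.746, 0.134], 0.77)]
scene pitcher [([0.646, 0.028], 0.71)]
scene sugar [([0.743, -0.115], 0.9)]
scene cup [([0.461, 0.055], 0.87)]
scene cover [([0.745, 0.302], 0.86), ([0.534, -0.272], 0.73)]
side syrup [([0.741, 0.143], 0.74), ([0.53, -0.265], 0.66)]
side pitcher [([0.653, 0.02], 0.67), ([0.732, -0.612], 0.45)]
side sugar [([0.755, -0.125], 0.68)]
side cup [([0.456, 0.035], 0.93), ([0.536, -0.263], 0.17)]
side cover [([0.54, -0.28], 0.83), ([0.744, 0.315], 0.82)]
```

The plate outline matches a flush seat to within about 2 px, and the cup and bystanders are where they should be. Handing in.

```bash
python3 -c "
from workcell import ticket
print(ticket.hand_in())"
```

```text
the job is handed in; nothing more can be done
None
```

The job is handed in: my last check showed the cup upright on the mat and the cover released flush over both pins, with the syrup bottle, milk pitcher and sugar jar in place; the hand-in returned no verdict.

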